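Close and prove the lid of a fossil specimen box

ROBOT

A 6-joint arm with a two-finger parallel gripper is mounted at the origin on the work surface. World frame = base frame: x ahead of the robot, y to its left, z up, the work surface at z = 0. Lengths are in mm, angles in rad, forces in N, time in s.
With the tool pointing down it reaches from about 350 to 975 mm from the base axis. Payload 7.1 kg.
Tool frame: the origin (TCP) lies between the finger pads, 19 mm behind the fingertips; this is the grasp point; z points along the fingers, y is the line along which they close (so a half turn about z gives the same grasp; the last joint's range is limited). The gripper opens to 88 mm and grips with 3 to 60 N. Pads are 20 mm wide; open, the fingers measure 115 mm over their backs; the gripper's body (75 mm by 178 mm) begins 61 mm behind the grasp point.
Start: joints at [-1.161, 0.423, 1.63, -0, 1.089, -0.019], TCP at [259.877, -568.391, 241.375] pointing down, gripper open.
Joint ranges: [-3, 3], [-0.9, 2.11], [0.09, 2.58], [-1.31, 4.45], [0.11, 2.69], [-2.54, 2.54]. Speed limits (rad/s): [2.39, 2.39, 3.01, 3.14, 3.14, 3.14].

INTERFACE

Orientations are given as a rotation vector (axis times angle).
In Python, from workcell import status, optics, ctrl gives the robot as it stands. The module is installed in compiled form; this text tells all that it offers.
- The arm moves only by the shell command python3 -m inch 'ROWS'. ROWS is JSON, a list that holds one entry, the list of rows, each a list of 7 numbers: the shift along the tool's x, y, z in mm, then the turn, a rotation vector about the tool's x, y, z in rad, then the opening in per cent of the stroke, from 0 (shut) to 100 (fully open). A call has 1 to 20 rows; each row is the pose to reach, as a shift and turn from the pose commanded when the call began, along the tool's axes at that moment; what a row does not reach only later rows make up. A row lasts 1/10 s, in which the tool goes at most 50 mm and 8.59 degrees, less where a joint would pass 70% of its speed; a pose out of reach is approached as far as the arm can. A call with a gripper value outside its range is refused whole. The fingers move at their own pace and stop on an object; the grip force is fixed at half the most. Time passes only in rows, so rows that repeat a pose let the fingers close. It gives the time, the measured TCP pose, the force, the opening and the grip force at its end, in the units of the state.
- status.get_obs(): the state, without advancing time (a new reading comes with each control period).
- optics.get_image(name): name is "scene" or "top"; returns a dict with "frame" (384x512x3 uint8, red, green, blue), "fx", "fy", "cx", "cy" (pixels), "k1" (the pictures are not rectified: a ray, as slopes to the right and down, at radius r is drawn at 1 + k1 r^2 times it, then the intrinsics apply), "rvec" (rotation vector, rad) and "tvec" (3), from world to camera coordinates, as OpenCV has them. Camera axes: x right, y down, z forward; pixel columns grow to the right and rows downward; lengths in mm; the calibration is good to about 2 mm. A picture is of the moment at which its call begins. There is no depth.
- ctrl.close_job(): hands the job in; it is judged then, once.
The state is a dict: "t": time; "qpos": joint angles; "qvel": joint speeds; "joint_torque": joint torques, N m; "ee_pos": TCP position; "orientation": TCP orientation; "ft_force": force on the tool from outside, world axes, zero at the start; "moment": the same for the moment, N m; "width": finger opening in mm; "grasp_force": force on a finger pad.
Only numpy, scipy, OpenCV 4.12 (cv2) and the standard library are available. Lean on these libraries where they do the work, as an engineer would, in place of code of your own. Each camera call takes 0.05 s, during which the arm holds its last target. There are 200 camera calls.

TASK

Put the white lid into the mouth of the black specimen box by its handle and let go, so that it rests on the stiff orange seals with both ends still proud. Then press the blue pads one at a time: push an end down until it stops dead on its hard stops, whose height differs from box to box and from end to end and must be felt, and keep a steady push of about 20 N there for a second before doing the other end. Never press the lid into the box with more than 40 N, and leave the caliper, marker and notes where they are.

Things in the scene. Friction and masses are not known exactly. Their poses are not given: they have to be found in the camera images.
- box: black open specimen box, fixed; outside 190 (x) x 130 (y) x 58 mm high; origin at the centre of its underside. Mouth 164 x 104 mm. In each short end stand an orange seal strip (12 x 62 mm, in the middle, 72 mm from the box's centre along x) and, at its sides in the corners, two steel stop posts
- stop_a: bracket on the box floor at its +x end with the two steel stop posts (16 x 14 mm, in the corners). Origin at its foot, 6 mm above the box's underside, and tells nothing of the posts' height: their tops are set somewhere from 38 to 46 mm above the box's underside, each end its own. Immovable. The end of the lid is home when it bears on them
- stop_b: the same at the box's -x end, its posts set to their own height
- seal_a (a joint): how far (m) the orange strip at the box's +x end is pushed down: at 0 its top is 54 mm above the box's underside, it can go 18 mm down. It yields only to about 9 N and stays where it was pushed
- seal_b (a joint): the same for the orange strip at the box's -x end
- lid: loose white lid, 0.22 kg: plate 160 (x) x 100 (y) x 12 mm, 2 mm clearance all round in the mouth, either way round; origin at the centre of its underside. In the middle a black upright handle bar, 14 mm thick (x), 60 mm long (y), top 43 mm above the underside. At each end a blue press pad, 36 (x) x 60 mm, centred 55 mm from the middle along x, top 14 mm above the underside
- lid_end_a (a point): middle of the lower edge of the lid's +x end (80 mm from the lid's origin, on the underside)
- lid_end_b (a point): middle of the lower edge of the lid's -x end (80 mm from the lid's origin, on the underside)
- caliper: bystander: steel sliding caliper lying flat, 190 (x) x 55 x 12 mm; origin under the middle of its beam
- marker: bystander: black and blue marker pen, 125 (x) x 14 mm, lying flat; origin under its middle
- notes: bystander: block of yellow sticky notes on a black base, 90 x 90 x 22 mm; origin under its middle
There are look-alikes about, which are no part of the job. There is more than one size of the lid; the one meant has the size given above.

How it is judged (in metres and radians):
On the way, in this order (a step that is already met when the one before it is completed fails the run):
1. the lid rests released in the mouth of the box, both ends still proud (underside 49.5 to 56 mm above the box's underside) (x of lid in the frame of box between -0.006 and 0.006 m and y of lid in the frame of box between -0.006 and 0.006 m and angle between the x axis of lid and the x axis of box, either way round below 0.06 rad and contact force between the fingers and lid below 0.1 N and z of lid_end_a in the frame of box between 0.0495 and 0.056 m and z of lid_end_b in the frame of box between 0.0495 and 0.056 m), for 0.2 s.
2. one end bears on its stops (over 4 N) with the TCP over that half (30 mm or more from the middle) and at most 31 N between lid and box, for 0.5 s, the other end still proud (((not (horizontal distance between lid_end_a and stop_a above 0.05 m) and contact force between lid and stop_a above 4 N and contact force between lid and box below 31 N and x of the grasp point in the frame of lid above 0.03 m and z of lid_end_b in the frame of box above 0.0495 m) or (not (horizontal distance between lid_end_a and stop_b above 0.05 m) and contact force between lid and stop_b above 4 N and contact force between lid and box below 31 N and x of the grasp point in the frame of lid above 0.03 m and z of lid_end_b in the frame of box above 0.0495 m) or (not (horizontal distance between lid_end_b and stop_a above 0.05 m) and contact force between lid and stop_a above 4 N and contact force between lid and box below 31 N and x of the grasp point in the frame of lid below -0.03 m and z of lid_end_a in the frame of box above 0.0495 m) or (not (horizontal distance between lid_end_b and stop_b above 0.05 m) and contact force between lid and stop_b above 4 N and contact force between lid and box below 31 N and x of the grasp point in the frame of lid below -0.03 m and z of lid_end_a in the frame of box above 0.0495 m))), for 0.5 s.
3. the other end bears on its stops (over 4 N) in the same way for 0.5 s, the first end still down (((not (horizontal distance between lid_end_a and stop_a above 0.05 m) and contact force between lid and stop_a above 4 N and contact force between lid and box below 31 N and x of the grasp point in the frame of lid above 0.03 m and z of lid_end_b in the frame of box below 0.0485 m) or (not (horizontal distance between lid_end_a and stop_b above 0.05 m) and contact force between lid and stop_b above 4 N and contact force between lid and box below 31 N and x of the grasp point in the frame of lid above 0.03 m and z of lid_end_b in the frame of box below 0.0485 m) or (not (horizontal distance between lid_end_b and stop_a above 0.05 m) and contact force between lid and stop_a above 4 N and contact force between lid and box below 31 N and x of the grasp point in the frame of lid below -0.03 m and z of lid_end_a in the frame of box below 0.0485 m) or (not (horizontal distance between lid_end_b and stop_b above 0.05 m) and contact force between lid and stop_b above 4 N and contact force between lid and box below 31 N and x of the grasp point in the frame of lid below -0.03 m and z of lid_end_a in the frame of box below 0.0485 m))), for 0.5 s.
At the end, for the whole second after the job is handed in: the lid lies still and released in the mouth of the box, within 6 mm of its middle and 0.06 rad of its direction (either way round), both ends of its underside less than 48.5 mm above the box's underside, tilted less than 0.08 rad (x of lid in the frame of box between -0.006 and 0.006 m and y of lid in the frame of box between -0.006 and 0.006 m and angle between the x axis of lid and the x axis of box, either way round below 0.06 rad and contact force between the fingers and lid below 0.1 N and z of each of lid_end_a, lid_end_b in the frame of box below 0.0485 m and angle between lid's own z axis and vertical below 0.08 rad and linear speed of lid below 0.01 m/s); the robot touches nothing.
It fails at once if the lid is pressed into the box with more than 40 N (contact force between lid and box above 40 N).
It fails at once if the caliper is moved more than 20 mm (distance of caliper from where it was at the start of the episode above 0.02 m).
It fails at once if the marker is moved more than 20 mm (distance of marker from where it was at the start of the episode above 0.02 m).
It fails at once if the notes is moved more than 20 mm (distance of notes from where it was at the start of the episode above 0.02 m).
It also fails if it takes over 72 s, if anything falls off the work surface, if the arm or the gripper's body presses on something with over 40 N, if the wrist force passes 120 N, or if a joint passes its speed limit or range.

## Working session

There is one attempt and no reset: what is moved stays moved. The work goes in short steps, Python scripts to look and compute and a shell command to move; the robot and the scene stay as the last step left them, time stands still between calls to the robot, and variables do not carry over. Pictures are saved under pics/ and viewed, at most 10 in all, crops included, and the job is handed in when it is done.

```bash
mkdir -p pics; cat > h.py <<'E'
import numpy as np,cv2
from workcell import status,optics,ctrl
def grab(n,f=None):
    d=optics.get_image(n)
    if f: cv2.imwrite(f,cv2.cvtColor(np.array(d["frame"]),cv2.COLOR_RGB2BGR))
    return d
def cam(d):
    K=np.array([[d["fx"],0,d["cx"]],[0,d["fy"],d["cy"]],[0,0,1.]])
    D=np.array([d["k1"],0,0,0,0.]);R=cv2.Rodrigues(np.array(d["rvec"],float))[0]
    return K,D,R,np.array(d["tvec"],float)
def onplane(d,uv,z):
    K,D,R,t=cam(d)
    p=cv2.undistortPoints(np.array(uv,float).reshape(-1,1,2),K,D).reshape(-1,2)
    r=np.c_[p,np.ones(len(p))]@R; c=-R.T@t
    return c+r*((z-c[2])/r[:,2])[:,None]
def proj(d,P):
    K,D,R,t=cam(d)
    return cv2.projectPoints(np.array(P,float).reshape(-1,1,3),np.array(d["rvec"],float),t,K,D)[0].reshape(-1,2)
E
python3 - <<'E'
from h import *
a=grab("scene","pics/s1.png");b=grab("top","pics/t1.png")
for d in(a,b):
    K,D,R,t=cam(d);print(K[0,0],d["k1"],-R.T@t)
print(status.get_obs())
E
```

```text
421.67561018277127 -0.09276501836097217 [894.15487426 698.20011266 683.7669841 ]
422.9946726596859 -0.0027741927173229163 [ 384.35917059  -14.70996821 1155.43461227]
{'t': 0.1, 'qpos': array([-1.16104068e+00,  4.23790102e-01,  1.63060468e+00, -7.58899592e-06,
        1.08860016e+00, -1.90337368e-02]), 'qvel': array([ 0.00087633, -0.00160999, -0.00338675, -0.001261  , -0.00066451,
        0.00048427]), 'joint_torque': array([-7.05552156e-04, -5.45614493e+01, -2.74323928e+01,  6.44448982e-02,
        1.87878491e-02, -2.92098173e-05]), 'ee_pos': array([ 259.66852514, -567.97954156,  240.66687407]), 'orientation': array([-3.06832296e+00, -6.68105751e-01,  4.37756960e-04]), 'ft_force': array([ 0.26004689, -0.27399845,  0.32429539]), 'moment': array([ 0.03422816, -0.01317377, -0.02774456]), 'grasp_force': 0.0, 'width': 87.63430862438696}
```

View pics/s1.png

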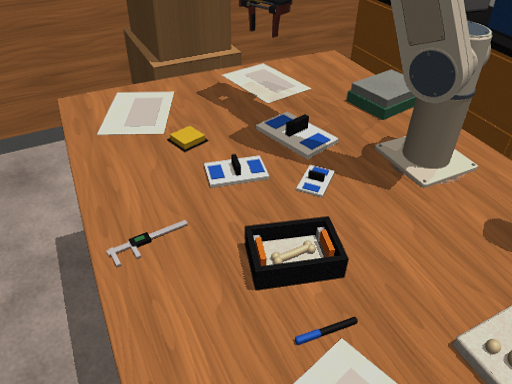

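View pics/t1.png

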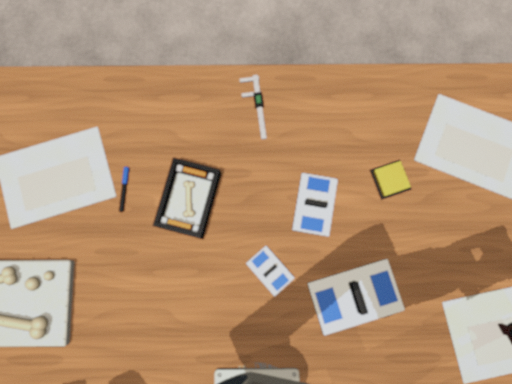

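Lid look-alikes in the top view: the mid-sized one at (316,205), a small one at (270,271) and a large grey one at (356,297). A 160 mm plate should span about 60 px, which fits (316,205). The box is at (188,198), the caliper at (259,105), the marker at (125,188) and the notes at (391,179).

```bash
cat > m.py <<'E'
from h import *
def rect(mask,lo,near):
    cs,_=cv2.findContours(mask.astype(np.uint8),cv2.RETR_EXTERNAL,cv2.CHAIN_APPROX_NONE)
    cs=[c for c in cs if len(c)>=lo]
    cs=sorted(cs,key=lambda c:np.hypot(*(c.reshape(-1,2).mean(0)-near)))
    return cs
def corners(d,c,z):
    return onplane(d,cv2.boxPoints(cv2.minAreaRect(c)),z)
def desc(P):
    e=[P[1]-P[0],P[2]-P[1]];L=[np.linalg.norm(x) for x in e]
    l=e[int(np.argmax(L))]
    return P.mean(0).round(1),np.round(sorted(L),1),round(float((np.arctan2(l[1],l[0]))%np.pi),4)
E
python3 - <<'E'
from m import *
d=grab("top");f=np.array(d["frame"]).astype(int);r,g,b=f[...,0],f[...,1],f[...,2]
blue=(b>r+60)
for n in [(317,184),(313,225)]: print("pad",desc(corners(d,rect(blue,20,n)[0],14)))
white=(f.min(2)>150)|blue
for n in [(316,205),(270,271),(356,297)]: print("lid",desc(corners(d,rect(white,60,n)[0],12)))
dark=f.max(2)<60
for n in [(316,203)]: print("handle",desc(corners(d,rect(dark,10,n)[0],43)))
print("box",[desc(corners(d,c,58)) for c in rect(dark,100,(188,198))[:1]])
org=(r>180)&(g>80)&(g<170)&(b<80)
for n in [(195,172),(181,224)]: print("seal",desc(corners(d,rect(org,8,n)[0],54)))
c=cv2.resize(f[150:250,140:360].astype(np.uint8),None,fx=3.5,fy=3.5,interpolation=cv2.INTER_CUBIC)
cv2.imwrite("pics/c1.png",c[...,::-1])
E
```

```text
pad (array([ 591.3, -172.1,   14. ]), array([33., 57.]), 1.3792)
pad (array([ 483.1, -152.3,   14. ]), array([32.6, 57.2]), 1.3969)
lid (array([ 536.7, -162.5,   12. ]), array([103.8, 163. ]), 2.9583)
lid (array([359.5, -37. ,  12. ]), array([ 74.8, 117.5]), 0.7131)
lid (array([ 289. , -263.4,   12. ]), array([140.8, 226.8]), 1.8554)
handle (array([ 534.6, -160.1,   43. ]), array([ 8.4, 50.9]), 1.3958)
box [(array([551.3, 176.6,  58. ]), array([134.2, 183.7]), 2.8986)]
seal (array([623.5, 158.3,  54. ]), array([ 9.7, 52. ]), 1.1224)
seal (array([623.5, 183.5,  54. ]), array([ 2.4, 10.9]), 1.0965)
```

View pics/c1.png

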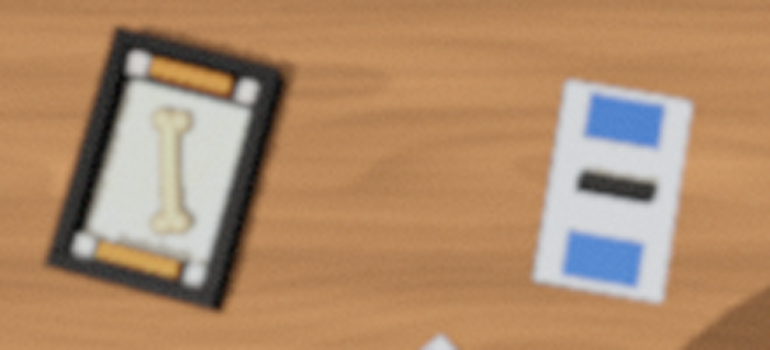

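The crop shows the lid with two blue pads and the middle handle at 103 x 163 mm measured, so it is the right size. The box has orange seals at its ends, at crop (190,75) and (138,258). I'll fix the box pose from the seals and rim in both views.

```bash
python3 - <<'E'
from m import *
for name in("top","scene"):
    d=grab(name);f=np.array(d["frame"]);h=cv2.cvtColor(f,cv2.COLOR_RGB2HSV)
    org=((h[...,0]>8)&(h[...,0]<20)&(h[...,1]>(185 if name=="top" else 200))&(h[...,2]>150)).astype(np.uint8)
    B=proj(d,[[555,177,50]])[0]; x,y=B.astype(int)
    m=np.zeros_like(org);m[y-40:y+40,x-45:x+45]=org[y-40:y+40,x-45:x+45]
    cs=sorted(rect(m,6,B),key=cv2.contourArea)[-2:]
    P=[]
    for c in cs:
        q=desc(corners(d,c,54));P.append(q[0]);print(name,q,cv2.minAreaRect(c))
    v=P[0]-P[1];print(np.mean(P,0),np.linalg.norm(v),np.arctan(v[1]/v[0]))
    # lid
    hh=rect((f.max(2)<60),10,proj(d,[[535,-161,30]])[0])[0]
    print("handle",desc(corners(d,hh,43)))
    L=onplane(d,[cv2.minAreaRect(c)[0] for c in rect((f[...,2].astype(int)>f[...,0]+60),15,proj(d,[[537,-162,14]])[0])[:2]],14)
    v=L[0]-L[1];print("pads",L,L.mean(0),np.arctan(v[1]/v[0]),np.linalg.norm(v))
    # mouth: non-dark region inside the box
    dark=(f.max(2)<60).astype(np.uint8)
    cs,hi=cv2.findContours(dark,cv2.RETR_CCOMP,cv2.CHAIN_APPROX_NONE)
    for c,q in zip(cs,hi[0]):
        if len(c)>60 and np.hypot(*(c.reshape(-1,2).mean(0)-B))<25: print("box" if q[3]<0 else "mouth",desc(corners(d,c,58)),desc(corners(d,c,54)))
E
```

```text
Traceback (most recent call last):
IndexError: list index out of range
```

```bash
cat > box.py <<'E'
from m import *
for name in("top","scene"):
    d=grab(name);f=np.array(d["frame"]);h=cv2.cvtColor(f,cv2.COLOR_RGB2HSV)
    B=proj(d,[[555,177,50]])[0]
    dark=(f.max(2)<70)
    c=[c for c in rect(dark,100,B)][0]
    hull=np.zeros(f.shape[:2],np.uint8);cv2.drawContours(hull,[cv2.convexHull(c)],-1,1,-1);hull=cv2.erode(hull,np.ones((5,5)))
    org=((h[...,0]>6)&(h[...,0]<24)&(h[...,1]>135)&(h[...,2]>110)).astype(np.uint8)*hull
    cs=sorted(rect(org,6,B),key=cv2.contourArea)[-2:];P=[]
    for c in cs:
        q=desc(corners(d,c,54));P.append(q[0]);print(name,q,np.round(cv2.minAreaRect(c)[0]))
    v=P[0]-P[1];print(np.mean(P,0),np.linalg.norm(v),np.arctan(v[1]/v[0]))
    hh=rect((f.max(2)<60),10,proj(d,[[535,-161,30]])[0])[0]
    print("handle",desc(corners(d,hh,43)))
    L=onplane(d,[cv2.minAreaRect(c)[0] for c in rect((f[...,2].astype(int)>f[...,0]+60),15,proj(d,[[537,-162,14]])[0])[:2]],14)
    v=L[0]-L[1];print("pads",L.mean(0),np.arctan(v[1]/v[0]),np.linalg.norm(v))
    inn=((~dark)&(hull>0)).astype(np.uint8);c=max(rect(inn,20,B),key=cv2.contourArea)
    print("mouth",desc(corners(d,c,58)),desc(corners(d,c,54)))
E
python3 box.py
```

```text
top (array([480.4, 198. ,  54. ]), array([12. , 61.3]), 1.3197) [179. 224.]
top (array([620.9, 160.5,  54. ]), array([17. , 62.5]), 1.3143) [195. 171.]
[550.65 179.25  54.  ] 145.41836197674624 -0.26082387568613347
handle (array([ 533. , -167.7,   43. ]), array([ 6.8, 34.4]), 1.4194)
pads [ 573.96362963 -112.18400996   14.        ] 1.0889789743756602 189.48931170338977
mouth (array([549.8, 178.6,  58. ]), array([108.1, 168.3]), 2.8897) (array([550.4, 179.3,  54. ]), array([108.5, 168.9]), 2.8897)
scene (array([485.9, 211.7,  54. ]), array([16. , 76.4]), 1.2312) [328. 242.]
scene (array([623.9, 174.7,  54. ]), array([13. , 75.8]), 1.2715) [261. 251.]
[554.9 193.2  54. ] 142.87407042567241 -0.2619549608053017
handle (array([ 545.5, -137.5,   43. ]), array([19.6, 90.8]), 1.3484)
pads [ 568.99024299 -267.89735315   14.        ] -1.2929553740679778 236.3795370211411
mouth (array([556.9, 194.1,  58. ]), array([ 91.2, 172.5]), 2.8838) (array([554.7, 190.8,  54. ]), array([ 91.8, 173.6]), 2.8838)
```

```bash
cat > go.py <<'E'
# go.py x y z yaw : shift/turn in tool axes to put TCP at x,y,z, tool y along yaw (mod pi), pointing down
import sys,numpy as np
from scipy.spatial.transform import Rotation as R
from workcell import status
x,y,z,a=map(float,sys.argv[1:5]);s=status.get_obs();Rt=R.from_rotvec(s["orientation"])
best=None
for k in(0,np.pi):
    yy=np.array([np.cos(a+k),np.sin(a+k),0]);zz=np.array([0,0,-1.]);M=np.c_[np.cross(yy,zz),yy,zz]
    r=(Rt.inv()*R.from_matrix(M)).as_rotvec()
    if best is None or np.linalg.norm(r)<np.linalg.norm(best): best=r
print("shift",Rt.inv().apply(np.array([x,y,z])-s["ee_pos"]).round(1),"turn",best.round(4))
print("t",s["t"],"pos",s["ee_pos"].round(1),"F",s["ft_force"].round(1),"q6",s["qpos"][5].round(2),"w",round(s["width"],1),"axes x,y",Rt.as_matrix()[:,:2].T.round(3).tolist())
E
python3 go.py 537 -162 140 -0.181
```

```text
shift [ 421.  -254.1  101.2] turn [-4.000e-04 -3.000e-04 -9.609e-01]
t 0.3 pos [ 259.9 -568.2  241.1] F [-0.1 -0.9 -0.6] q6 -0.02 w 87.7 axes x,y [[0.909, 0.416, 0.0], [0.416, -0.909, -0.0]]
```

```bash
python3 -m inch '[[[42,-25,0,0,0,-0.1,100],[84,-51,0,0,0,-0.2,100],[126,-76,0,0,0,-0.3,100],[168,-102,0,0,0,-0.4,100],[210,-127,0,0,0,-0.5,100],[252,-152,0,0,0,-0.6,100],[295,-178,10,0,0,-0.7,100],[337,-203,30,0,0,-0.8,100],[379,-229,60,0,0,-0.9,100],[410,-248,90,0,0,-0.961,100],[421,-254,101,0,0,-0.961,100],[421,-254,101,0,0,-0.961,100],[421,-254,101,0,0,-0.961,100]]]'; python3 go.py 537 -162 38 -0.181; python3 - <<'E'
from h import *
d=grab("scene");f=np.array(d["frame"]);c=proj(d,[[537,-162,60]])[0].astype(int)
c=cv2.resize(f[max(c[1]-70,0):c[1]+50,c[0]-80:c[0]+80],None,fx=4,fy=4,interpolation=cv2.INTER_CUBIC);cv2.imwrite("pics/c2.png",c[...,::-1])
E
```

```text
t: 1.6
ee_pos: [537.0, -162.2, 140.3]
orientation: [-2.412, -2.013, 0.001]
ft_force: [0.5, 0.2, 0.1]
width: 87.7
grasp_force: 0.0
shift [  0.2  -0.  102.3] turn [-0.0008  0.0001  0.0011]
t 1.6 pos [ 537.  -162.2  140.3] F [0.5 0.2 0.1] q6 -0.13 w 87.7 axes x,y [[0.179, 0.984, -0.0], [0.984, -0.179, -0.001]]
```

View pics/c2.png

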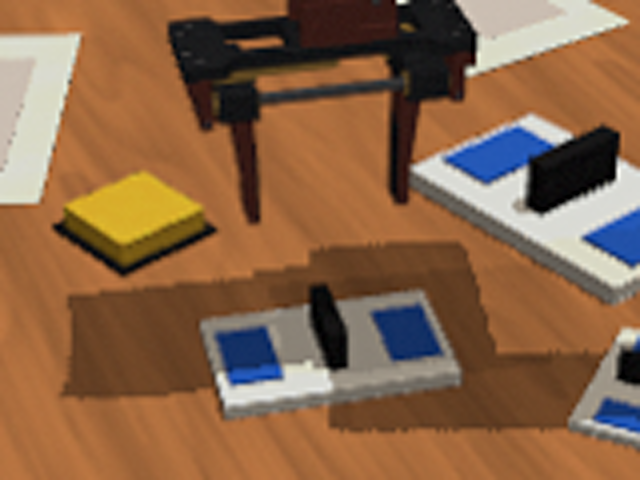

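The open fingers at crop (250,150) and (400,140) straddle the handle at (328,325), in line with the lid's long axis. Next I descend and grip.

```bash
python3 -m inch '[[[0,0,25,0,0,0,100],[0,0,50,0,0,0,100],[0,0,75,0,0,0,100],[0,0,90,0,0,0,100],[0,0,98,0,0,0,100],[0,0,102,0,0,0,100],[0,0,102,0,0,0,100],[0,0,102,0,0,0,60],[0,0,102,0,0,0,30],[0,0,102,0,0,0,0],[0,0,102,0,0,0,0],[0,0,102,0,0,0,0],[0,0,102,0,0,0,0],[0,0,102,0,0,0,0],[0,0,102,0,0,0,0]]]'; python3 go.py 537 -162 160 -0.181
```

```text
t: 3.15
ee_pos: [537.1, -162.3, 38.4]
orientation: [-2.413, -2.012, 0.0]
ft_force: [-0.7, -0.3, -0.0]
width: 27.5
grasp_force: 0.0
shift [   0.3   -0.2 -121.6] turn [-0.      0.      0.0001]
t 3.15 pos [ 537.1 -162.3   38.4] F [-0.7 -0.3 -0. ] q6 -0.13 w 27.5 axes x,y [[0.18, 0.984, -0.0], [0.984, -0.18, -0.0]]
```

```bash
python3 -m inch '[[[0,0,0,0,0,0,0],[0,0,0,0,0,0,0],[0,0,0,0,0,0,0],[0,0,0,0,0,0,0],[0,0,0,0,0,0,0],[0,0,-15,0,0,0,0],[0,0,-40,0,0,0,0],[0,0,-80,0,0,0,0],[0,0,-110,0,0,0,0],[0,0,-120,0,0,0,0],[0,0,-120,0,0,0,0]]]'; python3 go.py 550.5 178.8 130 -0.256
```

```text
t: 4.25
ee_pos: [538.0, -162.6, 160.2]
orientation: [2.411, 2.01, 0.003]
ft_force: [-0.5, 0.5, -3.5]
width: 13.8
grasp_force: 30.0
shift [338.1 -49.2  29.8] turn [0.0035 0.0003 0.075 ]
t 4.25 pos [ 538.  -162.6  160.2] F [-0.5  0.5 -3.5] q6 -0.13 w 13.8 axes x,y [[0.18, 0.984, -0.0], [0.984, -0.18, 0.003]]
```

```bash
python3 -m inch '[[[17,-2,0,0,0,0,0],[51,-7,0,0,0,0.01,0],[90,-13,0,0,0,0.02,0],[130,-19,0,0,0,0.03,0],[170,-25,0,0,0,0.04,0],[210,-31,0,0,0,0.05,0],[250,-37,0,0,0,0.06,0],[290,-42,10,0,0,0.07,0],[320,-47,20,0,0,0.075,0],[334,-49,25,0.003,0,0.075,0],[338,-49,30,0.003,0,0.075,0],[338,-49,30,0.003,0,0.075,0],[338,-49,30,0.003,0,0.075,0],[338,-49,30,0.003,0,0.075,0],[338,-49,30,0.003,0,0.075,0]]]'; python3 go.py 550.5 178.8 100 -0.256
python3 - <<'E'
from h import *
d=grab("top");d2=grab("scene");f=np.array(d["frame"]);g=np.array(d2["frame"])
c=proj(d,[[550,178,100]])[0].astype(int);e=proj(d2,[[550,178,80]])[0].astype(int)
a=cv2.resize(f[c[1]-60:c[1]+60,c[0]-50:c[0]+50],None,fx=4,fy=4,interpolation=cv2.INTER_CUBIC)
b=cv2.resize(g[e[1]-60:e[1]+60,e[0]-50:e[0]+50],None,fx=4,fy=4,interpolation=cv2.INTER_CUBIC)
cv2.imwrite("pics/c3.png",np.hstack([a,b])[...,::-1]);print(c,e)
E
```

```text
t: 5.75
ee_pos: [550.1, 178.0, 128.8]
orientation: [-2.487, -1.917, 0.002]
ft_force: [0.1, 0.6, -2.2]
width: 13.6
grasp_force: 30.0
shift [ 0.9  0.2 28.8] turn [-0.0025 -0.0001 -0.0015]
t 5.75 pos [550.1 178.  128.8] F [ 0.1  0.6 -2.2] q6 0.55 w 13.6 axes x,y [[0.255, 0.967, 0.0], [0.967, -0.255, -0.002]]
[184 195] [294 231]
```

View pics/c3.png

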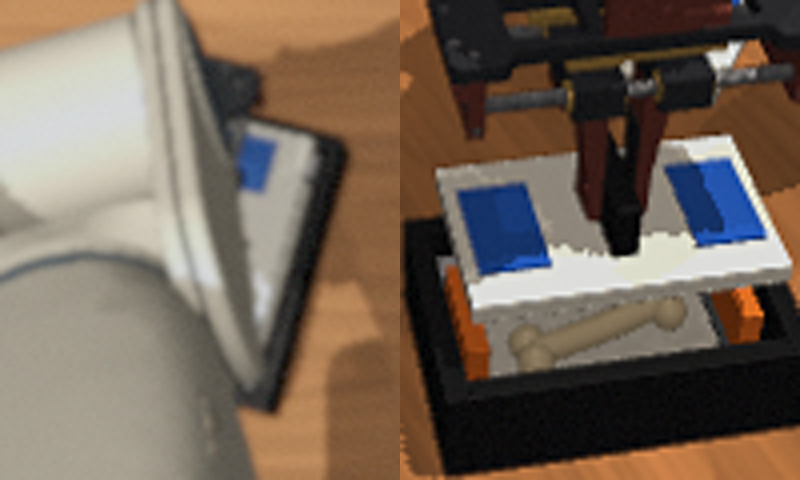

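```bash
python3 - <<'E'
from m import *
C0=np.array([550.5,178.8]);a=-0.256;u=np.array([np.cos(a),np.sin(a)]);v=np.array([-u[1],u[0]])
for n,fn in(("scene","s1"),("top","t1")):
    d=grab(n);f=cv2.imread(f"pics/{fn}.png");c=rect(f.max(2)<70,100,proj(d,[[555,177,30]])[0])[0]
    h=cv2.approxPolyDP(cv2.convexHull(c),2,True).reshape(-1,2)
    for z in (58,0):
        P=onplane(d,h,z)[:,:2]-C0
        print(n,z,[(tuple(p),(round(q@u,1),round(q@v,1))) for p,q in zip(h.tolist(),P)])
    if n=="scene":
        g=np.array(d["frame"]).astype(int);b=(g[...,2]>g[...,0]+40)
        cs=[c for c in rect(b,20,proj(d,[[550,178,104]])[0])[:2]]
        for c in cs:
            q=desc(corners(d,c,104.4));p=q[0][:2]-C0;print("pad",q,p@u,p@v)
E
```

```text
scene 58 [((329, 218), (np.float64(-94.1), np.float64(-50.1))), ((347, 257), (np.float64(-93.2), np.float64(66.9))), ((342, 277), (np.float64(-65.9), np.float64(113.9))), ((255, 289), (np.float64(102.6), np.float64(111.6))), ((244, 244), (np.float64(103.5), np.float64(-5.0))), ((245, 226), (np.float64(92.6), np.float64(-57.2)))]
scene 0 [((329, 218), (np.float64(-121.4), np.float64(-109.4))), ((347, 257), (np.float64(-120.5), np.float64(18.5))), ((342, 277), (np.float64(-90.7), np.float64(69.8))), ((255, 289), (np.float64(93.5), np.float64(67.3))), ((244, 244), (np.float64(94.5), np.float64(-60.1))), ((245, 226), (np.float64(82.5), np.float64(-117.1)))]
pad (array([602.8, 169.3, 104.4]), array([37.9, 65.4]), 1.2831) 53.00109561108446 4.052636675632231
pad (array([497.3, 196.7, 104.4]), array([41.3, 72.7]), 1.3306) -55.99875386435303 3.8457204318053986
top 58 [((174, 159), (np.float64(91.0), np.float64(61.6))), ((220, 172), (np.float64(87.0), np.float64(-66.3))), ((202, 237), (np.float64(-90.2), np.float64(-65.8))), ((155, 224), (np.float64(-87.8), np.float64(61.8)))]
top 0 [((174, 159), (np.float64(101.7), np.float64(77.0))), ((220, 172), (np.float64(97.5), np.float64(-57.7))), ((202, 237), (np.float64(-89.1), np.float64(-57.1))), ((155, 224), (np.float64(-86.6), np.float64(77.1)))]
```

```bash
python3 go.py 551.6 180.2 99 -0.258
```

```text
shift [ 2.   1.2 29.7] turn [-0.0026 -0.0001  0.0013]
t 5.95 pos [550.  178.6 128.7] F [ 0.4  0.1 -2.2] q6 0.55 w 13.7 axes x,y [[0.254, 0.967, 0.0], [0.967, -0.254, -0.003]]
```

```bash
python3 -m inch '[[[1,1,5,-0.002,0,0,0],[2,1,10,-0.002,0,0,0],[2,1,15,-0.002,0,0,0],[2,1,20,-0.002,0,0,0],[2,1,25,-0.002,0,0,0],[2,1,28,-0.002,0,0,0],[2,1,29.5,-0.002,0,0,0],[2,1,29.5,-0.002,0,0,0],[2,1,29.5,-0.002,0,0,0]]]'
python3 go.py 551.6 180.2 92.5 -0.258
python3 - <<'E'
from h import *
d2=grab("scene");g=np.array(d2["frame"]);d=grab("top");f=np.array(d["frame"])
e=proj(d2,[[550,178,80]])[0].astype(int);c=proj(d,[[540,150,60]])[0].astype(int)
b=cv2.resize(g[e[1]-35:e[1]+55,e[0]-60:e[0]+60],None,fx=4,fy=4,interpolation=cv2.INTER_CUBIC)
a=cv2.resize(f[c[1]-45:c[1]+45,c[0]-25:c[0]+45],None,fx=4,fy=4,interpolation=cv2.INTER_CUBIC)
cv2.imwrite("pics/c4.png",np.hstack([b,a])[...,::-1])
E
```

```text
t: 6.85
ee_pos: [551.3, 180.7, 99.0]
orientation: [-2.486, -1.919, 0.001]
ft_force: [0.9, 0.3, -1.7]
width: 13.8
grasp_force: 30.0
shift [-0.4  0.4  6.5] turn [-0.0008 -0.      0.002 ]
t 6.85 pos [551.3 180.7  99. ] F [ 0.9  0.3 -1.7] q6 0.55 w 13.8 axes x,y [[0.253, 0.967, 0.0], [0.967, -0.253, -0.001]]
```

View pics/c4.png

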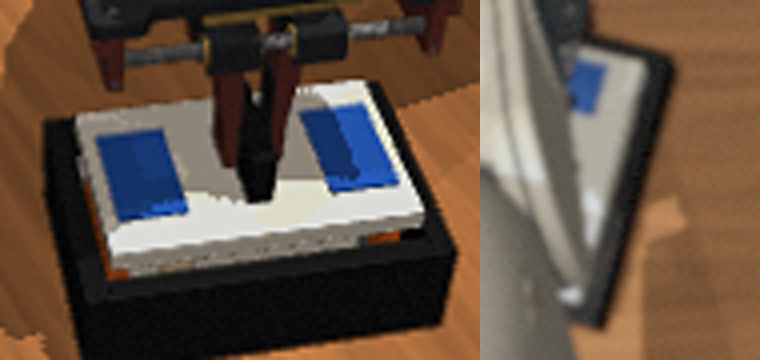

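The crop shows the lid hovering about 2 mm over the mouth, with similar rim margins left and right. I'll lower in small steps while watching the force.

```bash
cat > ok.py <<'E'
# ok.py lim : exit 1 if upward force above lim (keeps the shell from running the next typed move)
import sys
from workcell import status
s=status.get_obs();print(round(s["t"],2),s["ee_pos"].round(2),s["ft_force"].round(1),s["moment"].round(2))
sys.exit(s["ft_force"][2]>float(sys.argv[1]))
E
python3 -m inch '[[[0,0,1,0,0,0.002,0],[0,0,2,0,0,0.002,0],[0,0,2,0,0,0.002,0]]]' >/dev/null; python3 ok.py 3 && python3 -m inch '[[[0,0,1,0,0,0,0],[0,0,1,0,0,0,0]]]' >/dev/null && python3 ok.py 3 && python3 -m inch '[[[0,0,1,0,0,0,0],[0,0,1,0,0,0,0]]]' >/dev/null && python3 ok.py 3 && python3 -m inch '[[[0,0,1,0,0,0,0],[0,0,1,0,0,0,0]]]' >/dev/null && python3 ok.py 3
```

```text
7.25 [551.14 180.65  96.8 ] [-0.9 -0.2 -1.8] [-0.04 -0.02  0.04]False
```

```bash
sed -i 's/sys.exit(\(.*\))$/sys.exit(int(\1))/' ok.py
python3 -m inch '[[[0,0,1,0,0,0,0],[0,0,1,0,0,0,0]]]' >/dev/null && python3 ok.py 3 && python3 -m inch '[[[0,0,1,0,0,0,0],[0,0,1,0,0,0,0]]]' >/dev/null && python3 ok.py 3 && python3 -m inch '[[[0,0,1,0,0,0,0],[0,0,1,0,0,0,0]]]' >/dev/null && python3 ok.py 3
```

```text
7.45 [551.09 180.62  95.73] [-0.3  0.1 -2.3] [-0.05 -0.05 -0.01]
7.65 [551.12 180.64  94.75] [-0.3 -0.1 -2.6] [ 0.02 -0.07  0.  ]
7.85 [551.11 180.65  93.75] [-0.9  0.1 -2. ] [-0.07 -0.03 -0.01]
```

```bash
python3 -m inch '[[[0,0,0.6,0,0,0,0],[0,0,0.6,0,0,0,0]]]' >/dev/null && python3 ok.py 0 && python3 -m inch '[[[0,0,0.5,0,0,0,0],[0,0,0.5,0,0,0,0]]]' >/dev/null && python3 ok.py 0 && python3 -m inch '[[[0,0,0.5,0,0,0,0],[0,0,0.5,0,0,0,0]]]' >/dev/null && python3 ok.py 0&& python3 -m inch '[[[0,0,0.5,0,0,0,0],[0,0,0.5,0,0,0,0]]]' >/dev/null && python3 ok.py 0
```

```text
8.05 [551.15 180.64  93.22] [-0.7 -0.3 -1.9] [-0.03 -0.09 -0.  ]
8.25 [551.17 180.66  92.72] [ 0.7 -0.1 -2.2] [-0.02 -0.03 -0.02]
8.45 [551.15 180.66  92.22] [-0.6 -0.2 -2.6] [-0.02 -0.1   0.01]
8.65 [551.16 180.64  91.73] [ 0.4  0.4 -2.3] [-0.13 -0.03  0.06]
```

```bash
python3 -m inch '[[[0,0,0.5,0,0,0,0],[0,0,0.5,0,0,0,0]]]' >/dev/null && python3 ok.py 0 && python3 -m inch '[[[0,0,0.5,0,0,0,0],[0,0,0.5,0,0,0,0]]]' >/dev/null && python3 ok.py 0 && python3 -m inch '[[[0,0,0.5,0,0,0,0],[0,0,0.5,0,0,0,0]]]' >/dev/null && python3 ok.py 0
```

```text
8.85 [551.16 180.65  91.54] [-1.7 -0.3  1.5] [-0.11  0.06  0.06]
```

```bash
python3 -m inch '[[[0,0,0,0,0,0,40],[0,0,0,0,0,0,40],[0,0,0,0,0,0,40],[0,0,0,0,0,0,40],[0,0,0,0,0,0,40],[0,0,0,0,0,0,40]]]';python3 -m inch '[[[0,0,-10,0,0,0,40],[0,0,-30,0,0,0,40],[0,0,-60,0,0,0,40],[0,0,-70,0,0,0,20],[0,0,-70,0,0,0,0],[0,0,-70,0,0,0,0],[0,0,-70,0,0,0,0],[0,0,-70,0,0,0,0],[0,0,-70,0,0,0,0],[0,0,-70,0,0,0,0]]]'
python3 go.py 551.6 180.2 91.5 -0.258
python3 - <<'E'
from h import *
d2=grab("scene");g=np.array(d2["frame"])
e=proj(d2,[[550,178,70]])[0].astype(int)
b=cv2.resize(g[e[1]-50:e[1]+50,e[0]-65:e[0]+65],None,fx=5,fy=5,interpolation=cv2.INTER_CUBIC)
cv2.imwrite("pics/c5.png",b[...,::-1])
E
```

```text
t: 9.45
ee_pos: [551.2, 180.6, 91.3]
orientation: [-2.488, -1.917, 0.001]
ft_force: [0.1, -1.0, -0.3]
width: 35.0
grasp_force: 0.0
t: 10.45
ee_pos: [551.0, 180.6, 160.7]
orientation: [-2.488, -1.917, 0.002]
ft_force: [-0.9, 0.4, -0.5]
width: 0.8
grasp_force: 0.0
shift [-0.2  0.8 69.2] turn [-0.0018  0.0006 -0.    ]
t 10.45 pos [551.  180.6 160.7] F [-0.9  0.4 -0.5] q6 0.55 w 0.8 axes x,y [[0.255, 0.967, -0.001], [0.967, -0.255, -0.002]]
```

View pics/c5.png

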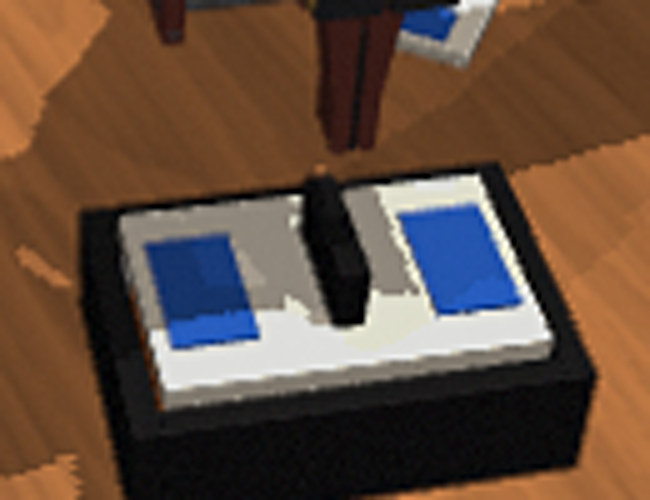

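The lid sits level inside the mouth, crop (120-550, 180-400), with the gripper clear. Next is pressing the +x end: over the pad first, then down.

```bash
python3 -m inch '[[[0,15,0,0,0,0,0],[0,40,0,0,0,0,0],[0,58,20,0,0,0,0],[0,58,45,0,0,0,0],[0,58,60,0,0,0,0],[0,58,68,0,0,0,0],[0,58,70,0,0,0,0],[0,58,70,0,0,0,0]]]'; python3 ok.py 3 && python3 -m inch '[[[0,0,1,0,0,0,0],[0,0,1,0,0,0,0]]]' >/dev/null && python3 ok.py 3 && python3 -m inch '[[[0,0,1,0,0,0,0],[0,0,1,0,0,0,0]]]' >/dev/null && python3 ok.py 3 && python3 -m inch '[[[0,0,1,0,0,0,0],[0,0,1,0,0,0,0]]]' >/dev/null && python3 ok.py 3&& python3 -m inch '[[[0,0,1,0,0,0,0],[0,0,1,0,0,0,0]]]' >/dev/null && python3 ok.py 3&& python3 -m inch '[[[0,0,1,0,0,0,0],[0,0,1,0,0,0,0]]]' >/dev/null && python3 ok.py 3
```

```text
t: 11.3
ee_pos: [607.4, 166.0, 91.5]
orientation: [-2.488, -1.917, 0.001]
ft_force: [-0.4, 0.1, -0.5]
width: 0.2
grasp_force: 0.0
11.3 [607.42 166.02  91.47] [-0.4  0.1 -0.5] [-0.02 -0.05 -0.  ]
11.5 [607.7  166.08  91.09] [0.7 0.3 0.3] [ 0.03 -0.1   0.02]
11.7 [607.34 165.93  89.52] [ 1.4  0.6 -0.9] [-0.01 -0.02  0.02]
11.9 [607.17 165.85  88.17] [ 0.   0.5 -1.1] [-0.04 -0.03  0.04]
12.1 [607.15 165.84  87.04] [1.3 0.8 0.5] [-0.03 -0.06 -0.01]
12.3 [607.31 165.85  86.29] [-0.6 -1.8  1.7] [-0.07 -0.01 -0.05]
```

```bash
for i in 1; do
python3 -m inch '[[[0,0,0.5,0,0,0,0],[0,0,0.5,0,0,0,0]]]' >/dev/null && python3 ok.py 14 && python3 -m inch '[[[0,0,0.5,0,0,0,0],[0,0,0.5,0,0,0,0]]]' >/dev/null && python3 ok.py 14 && python3 -m inch '[[[0,0,0.5,0,0,0,0],[0,0,0.5,0,0,0,0]]]' >/dev/null && python3 ok.py 14&& python3 -m inch '[[[0,0,0.5,0,0,0,0],[0,0,0.5,0,0,0,0]]]' >/dev/null && python3 ok.py 14&& python3 -m inch '[[[0,0,0.5,0,0,0,0],[0,0,0.5,0,0,0,0]]]' >/dev/null && python3 ok.py 14; done
```

```text
12.5 [607.33 165.86  86.18] [-0.3 -0.1  4.5] [-0.09  0.22 -0.04]
12.7 [607.35 165.87  85.88] [-2.2 -0.9  5.7] [-0.15  0.26 -0.01]
12.9 [607.42 165.85  85.46] [-1.9 -0.8  6.8] [-0.16  0.31  0.01]
13.1 [607.48 165.87  85.09] [-2.5 -0.3  6.9] [-0.15  0.29 -0.04]
13.3 [607.49 165.85  84.58] [-2.3 -1.   8.4] [-0.21  0.28 -0.03]
```

```bash
python3 -m inch '[[[0,0,0.5,0,0,0,0],[0,0,1,0,0,0,0]]]' >/dev/null && python3 ok.py 12 && python3 -m inch '[[[0,0,0.5,0,0,0,0],[0,0,1,0,0,0,0]]]' >/dev/null && python3 ok.py 12 && python3 -m inch '[[[0,0,0.5,0,0,0,0],[0,0,1,0,0,0,0]]]' >/dev/null && python3 ok.py 12&& python3 -m inch '[[[0,0,0.5,0,0,0,0],[0,0,1,0,0,0,0]]]' >/dev/null && python3 ok.py 12&& python3 -m inch '[[[0,0,0.5,0,0,0,0],[0,0,1,0,0,0,0]]]' >/dev/null && python3 ok.py 12 && python3 -m inch '[[[0,0,0.5,0,0,0,0],[0,0,0.5,0,0,0,0]]]' >/dev/null && python3 ok.py 12 && python3 -m inch '[[[0,0,0.5,0,0,0,0],[0,0,0.5,0,0,0,0]]]' >/dev/null && python3 ok.py 12 && python3 -m inch '[[[0,0,0.5,0,0,0,0],[0,0,0.5,0,0,0,0]]]' >/dev/null && python3 ok.py 12
```

```text
13.5 [607.62 165.84  83.72] [-2.  -1.   9.3] [-0.26  0.34 -0.06]
13.7 [607.67 165.82  82.76] [-2.  -1.2  8.5] [-0.24  0.3  -0.01]
13.9 [607.8  165.81  81.82] [-1.5 -1.5  8.2] [-0.27  0.27  0.  ]
14.1 [607.91 165.76  80.88] [-1.3 -1.4  9.5] [-0.29  0.27  0.01]
14.3 [607.99 165.75  79.9 ] [-1.5 -1.2  9.1] [-0.34  0.18  0.06]
14.5 [608.04 165.74  79.36] [-1.2 -1.6  8.1] [-0.43  0.18 -0.02]
14.7 [608.1  165.72  78.89] [-0.4 -3.2  8.2] [-0.43  0.11 -0.02]
14.9 [608.17 165.71  78.43] [ 0.3 -1.1  9.5] [-0.43  0.15 -0.01]
```

```bash
python3 -m inch '[[[0,0,0.5,0,0,0,0],[0,0,0.5,0,0,0,0]]]' >/dev/null && python3 ok.py 12 && python3 -m inch '[[[0,0,0.5,0,0,0,0],[0,0,0.5,0,0,0,0]]]' >/dev/null && python3 ok.py 12 && python3 -m inch '[[[0,0,0.5,0,0,0,0],[0,0,0.5,0,0,0,0]]]' >/dev/null && python3 ok.py 12&& python3 -m inch '[[[0,0,0.5,0,0,0,0],[0,0,0.5,0,0,0,0]]]' >/dev/null && python3 ok.py 12&& python3 -m inch '[[[0,0,0.5,0,0,0,0],[0,0,0.5,0,0,0,0]]]' >/dev/null && python3 ok.py 12 && python3 -m inch '[[[0,0,0.5,0,0,0,0],[0,0,0.5,0,0,0,0]]]' >/dev/null && python3 ok.py 12 && python3 -m inch '[[[0,0,0.5,0,0,0,0],[0,0,0.5,0,0,0,0]]]' >/dev/null && python3 ok.py 12 && python3 -m inch '[[[0,0,0.5,0,0,0,0],[0,0,0.5,0,0,0,0]]]' >/dev/null && python3 ok.py 12
```

```text
15.1 [608.22 165.77  77.98] [-0.4 -1.7  8.2] [-0.38  0.09  0.03]
15.3 [608.26 165.71  77.46] [-0.8 -1.9  8.8] [-0.41  0.06 -0.05]
15.5 [608.33 165.7   77.  ] [-0.  -1.8  9.1] [-0.45  0.    0.01]
15.7 [608.41 165.69  76.56] [-0.8 -2.9 10.1] [-0.43  0.06  0.05]
15.9 [608.44 165.69  76.05] [-0.1 -2.1  8.6] [-0.48  0.01  0.01]
16.1 [608.51 165.66  75.57] [-0.2 -2.3  8.8] [-0.47  0.01 -0.03]
16.3 [608.58 165.66  75.11] [-0.  -2.3  9. ] [-0.42 -0.02 -0.02]
16.5 [608.63 165.64  74.61] [ 0.5 -2.4  9.5] [-0.48 -0.12 -0.01]
```

```bash
python3 -m inch '[[[0,0,0.5,0,0,0,0],[0,0,0.5,0,0,0,0]]]' >/dev/null && python3 ok.py 12 && python3 -m inch '[[[0,0,0.5,0,0,0,0],[0,0,0.5,0,0,0,0]]]' >/dev/null && python3 ok.py 12 && python3 -m inch '[[[0,0,0.5,0,0,0,0],[0,0,0.5,0,0,0,0]]]' >/dev/null && python3 ok.py 12&& python3 -m inch '[[[0,0,0.5,0,0,0,0],[0,0,0.5,0,0,0,0]]]' >/dev/null && python3 ok.py 12&& python3 -m inch '[[[0,0,0.5,0,0,0,0],[0,0,0.5,0,0,0,0]]]' >/dev/null && python3 ok.py 12 && python3 -m inch '[[[0,0,0.5,0,0,0,0],[0,0,0.5,0,0,0,0]]]' >/dev/null && python3 ok.py 12
```

```text
16.7 [608.67 165.63  74.32] [-0.5 -3.  10.8] [-0.51  0.08  0.03]
16.9 [608.7  165.64  74.24] [-1.7 -3.9 14.6] [-0.62  0.25  0.02]
```

Dead stop at TCP z of about 74.2. I'll raise the push to about 20 N and hold it.

```bash
python3 -m inch '[[[0,0,0.4,0,0,0,0],[0,0,0.4,0,0,0,0]]]' >/dev/null; python3 ok.py 18 && python3 -m inch '[[[0,0,0.3,0,0,0,0],[0,0,0.3,0,0,0,0]]]' >/dev/null && python3 ok.py 18 && python3 -m inch '[[[0,0,0.3,0,0,0,0],[0,0,0.3,0,0,0,0]]]' >/dev/null && python3 ok.py 18
```

```text
17.1 [608.72 165.65  74.18] [-3.2 -2.7 17.4] [-0.69  0.44  0.01]
17.3 [608.73 165.67  74.15] [-3.6 -3.5 19.4] [-0.71  0.62  0.06]
```

```bash
python3 -m inch '[[[0,0,0.1,0,0,0,0],[0,0,0.1,0,0,0,0],[0,0,0.1,0,0,0,0],[0,0,0.1,0,0,0,0],[0,0,0.1,0,0,0,0],[0,0,0.1,0,0,0,0]]]'>/dev/null;python3 ok.py 25; python3 -m inch '[[[0,0,0,0,0,0,0],[0,0,0,0,0,0,0],[0,0,0,0,0,0,0],[0,0,0,0,0,0,0],[0,0,0,0,0,0,0],[0,0,0,0,0,0,0]]]'>/dev/null;python3 ok.py 25
python3 -m inch '[[[0,0,-3,0,0,0,0],[0,0,-10,0,0,0,0],[0,0,-40,0,0,0,0],[0,0,-70,0,0,0,0],[0,0,-86,0,0,0,0],[0,0,-86,0,0,0,0],[0,0,-86,0,0,0,0]]]'; python3 go.py 495 195.4 92 -0.256
python3 - <<'E'
from h import *
d2=grab("scene");g=np.array(d2["frame"])
e=proj(d2,[[550,178,70]])[0].astype(int)
b=cv2.resize(g[e[1]-50:e[1]+50,e[0]-65:e[0]+65],None,fx=5,fy=5,interpolation=cv2.INTER_CUBIC)
cv2.imwrite("pics/c6.png",b[...,::-1])
E
```

```text
17.9 [608.73 165.65  74.13] [-4.  -4.1 20.1] [-0.73  0.63  0.03]
18.5 [608.72 165.65  74.13] [-2.7 -3.3 19.1] [-0.69  0.68  0.  ]
t: 19.2
ee_pos: [606.9, 165.8, 156.8]
orientation: [-2.488, -1.917, 0.002]
ft_force: [-0.8, 0.5, -0.4]
width: 0.8
grasp_force: 0.0
shift [ 1.000e-01 -1.157e+02  6.500e+01] turn [-0.0015  0.0003 -0.002 ]
t 19.2 pos [606.9 165.8 156.8] F [-0.8  0.5 -0.4] q6 0.51 w 0.8 axes x,y [[0.255, 0.967, -0.0], [0.967, -0.255, -0.001]]
```

View pics/c6.png

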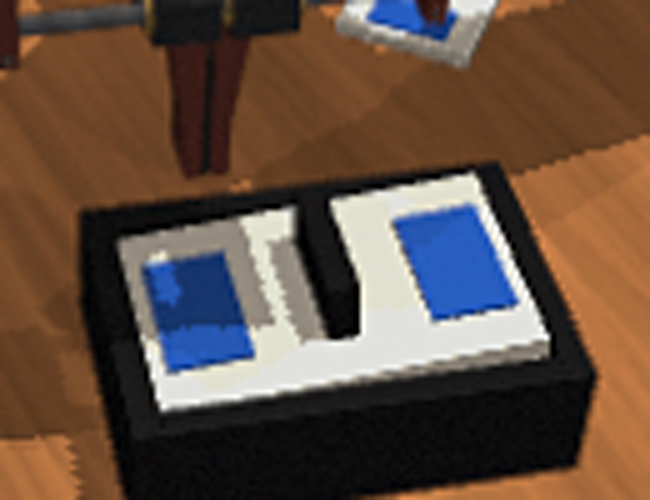

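The left (+x) end has sunk into the mouth while the right end is still proud, its face visible at (540,350). Now the -x end.

```bash
python3 -m inch '[[[0,-15,0,0,0,0,0],[0,-45,0,0,0,0,0],[0,-80,0,0,0,0,0],[0,-105,0,0,0,0,0],[0,-115.5,10,0,0,0,0],[0,-115.5,35,0,0,0,0],[0,-115.5,55,0,0,0,0],[0,-115.5,64,0,0,0,0],[0,-115.5,65,0,0,0,0],[0,-115.5,65,0,0,0,0]]]'>/dev/null; python3 ok.py 3 && python3 -m inch '[[[0,0,1,0,0,0,0],[0,0,1,0,0,0,0]]]' >/dev/null && python3 ok.py 3 && python3 -m inch '[[[0,0,1,0,0,0,0],[0,0,1,0,0,0,0]]]' >/dev/null && python3 ok.py 3 && python3 -m inch '[[[0,0,1,0,0,0,0],[0,0,1,0,0,0,0]]]' >/dev/null && python3 ok.py 3&& python3 -m inch '[[[0,0,1,0,0,0,0],[0,0,1,0,0,0,0]]]' >/dev/null && python3 ok.py 3&& python3 -m inch '[[[0,0,1,0,0,0,0],[0,0,1,0,0,0,0]]]' >/dev/null && python3 ok.py 3
```

```text
20.25 [495.84 195.23  92.14] [ 1.3 -0.4 -0.2] [-0.04 -0.05 -0.03]
20.45 [496.1  195.43  92.14] [ 0.8 -1.   0.2] [-0.06 -0.11  0.03]
20.65 [495.77 195.38  90.86] [-0.7  0.2  0.8] [-0.04 -0.06 -0.05]
20.85 [495.54 195.33  89.53] [0.5 0.4 0.2] [-0.06 -0.1   0.01]
21.05 [495.49 195.32  88.41] [0.6 0.5 0.2] [-0.04 -0.06  0.01]
21.25 [495.5  195.32  87.4 ] [ 0.2 -0.2 -0.6] [-0.04 -0.03 -0.01]
```

```bash
python3 -m inch '[[[0,0,0.5,0,0,0,0],[0,0,1,0,0,0,0]]]' >/dev/null && python3 ok.py 12 && python3 -m inch '[[[0,0,0.5,0,0,0,0],[0,0,1,0,0,0,0]]]' >/dev/null && python3 ok.py 12 && python3 -m inch '[[[0,0,0.5,0,0,0,0],[0,0,1,0,0,0,0]]]' >/dev/null && python3 ok.py 12&& python3 -m inch '[[[0,0,0.5,0,0,0,0],[0,0,1,0,0,0,0]]]' >/dev/null && python3 ok.py 12&& python3 -m inch '[[[0,0,0.5,0,0,0,0],[0,0,1,0,0,0,0]]]' >/dev/null && python3 ok.py 12 && python3 -m inch '[[[0,0,0.5,0,0,0,0],[0,0,1,0,0,0,0]]]' >/dev/null && python3 ok.py 12 && python3 -m inch '[[[0,0,0.5,0,0,0,0],[0,0,1,0,0,0,0]]]' >/dev/null && python3 ok.py 12 && python3 -m inch '[[[0,0,0.5,0,0,0,0],[0,0,0.5,0,0,0,0]]]' >/dev/null && python3 ok.py 12
```

```text
21.45 [495.57 195.34  86.49] [-0.3  0.3  0.3] [-0.04 -0.04  0.06]
21.65 [495.57 195.34  85.5 ] [0.7 0.3 0.6] [-0.09 -0.08 -0.03]
21.85 [495.64 195.36  84.67] [-1.1 -0.7  6.5] [-0.08  0.22  0.03]
22.05 [495.59 195.39  84.09] [-2.2 -1.3  8.5] [-0.11  0.44 -0.01]
22.25 [495.5  195.39  83.13] [-3.5 -0.7  8.5] [-0.12  0.45  0.06]
22.45 [495.44 195.41  82.11] [-2.8  0.2  8.6] [-0.01  0.57 -0.  ]
22.65 [495.31 195.43  81.07] [-3.8 -0.1  8.5] [ 0.    0.52 -0.05]
22.85 [495.27 195.44  80.52] [-3.5  0.6  7.4] [0.03 0.47 0.  ]
```

```bash
python3 -m inch '[[[0,0,0.5,0,0,0,0],[0,0,0.5,0,0,0,0]]]' >/dev/null && python3 ok.py 12 && python3 -m inch '[[[0,0,0.5,0,0,0,0],[0,0,0.5,0,0,0,0]]]' >/dev/null && python3 ok.py 12 && python3 -m inch '[[[0,0,0.5,0,0,0,0],[0,0,0.5,0,0,0,0]]]' >/dev/null && python3 ok.py 12&& python3 -m inch '[[[0,0,0.5,0,0,0,0],[0,0,0.5,0,0,0,0]]]' >/dev/null && python3 ok.py 12&& python3 -m inch '[[[0,0,0.5,0,0,0,0],[0,0,0.5,0,0,0,0]]]' >/dev/null && python3 ok.py 12 && python3 -m inch '[[[0,0,0.5,0,0,0,0],[0,0,0.5,0,0,0,0]]]' >/dev/null && python3 ok.py 12 && python3 -m inch '[[[0,0,0.5,0,0,0,0],[0,0,0.5,0,0,0,0]]]' >/dev/null && python3 ok.py 12 && python3 -m inch '[[[0,0,0.5,0,0,0,0],[0,0,0.5,0,0,0,0]]]' >/dev/null && python3 ok.py 12
```

```text
23.05 [495.2  195.42  80.01] [-3.1 -0.4  7.4] [0.03 0.58 0.01]
23.25 [495.14 195.44  79.47] [-3.3 -0.2  7.1] [0.1  0.59 0.03]
23.45 [495.13 195.47  78.98] [-3.8  0.8  7. ] [0.06 0.55 0.03]
23.65 [495.09 195.48  78.48] [-4.2  1.   8.1] [ 0.16  0.63 -0.04]
23.85 [495.05 195.46  77.96] [-4.   0.9  7.3] [ 0.1   0.63 -0.01]
24.05 [495.   195.5   77.47] [-3.9  1.6  7.8] [0.16 0.66 0.01]
24.25 [494.93 195.51  76.95] [-4.   0.2  7.2] [ 0.16  0.68 -0.01]
24.45 [494.9  195.5   76.44] [-3.2  2.2  7. ] [ 0.18  0.7  -0.  ]
```

```bash
python3 -m inch '[[[0,0,0.5,0,0,0,0],[0,0,0.5,0,0,0,0]]]' >/dev/null && python3 ok.py 12 && python3 -m inch '[[[0,0,0.5,0,0,0,0],[0,0,0.5,0,0,0,0]]]' >/dev/null && python3 ok.py 12 && python3 -m inch '[[[0,0,0.5,0,0,0,0],[0,0,0.5,0,0,0,0]]]' >/dev/null && python3 ok.py 12&& python3 -m inch '[[[0,0,0.5,0,0,0,0],[0,0,0.5,0,0,0,0]]]' >/dev/null && python3 ok.py 12&& python3 -m inch '[[[0,0,0.5,0,0,0,0],[0,0,0.5,0,0,0,0]]]' >/dev/null && python3 ok.py 12 && python3 -m inch '[[[0,0,0.5,0,0,0,0],[0,0,0.5,0,0,0,0]]]' >/dev/null && python3 ok.py 12 && python3 -m inch '[[[0,0,0.5,0,0,0,0],[0,0,0.5,0,0,0,0]]]' >/dev/null && python3 ok.py 12 && python3 -m inch '[[[0,0,0.5,0,0,0,0],[0,0,0.5,0,0,0,0]]]' >/dev/null && python3 ok.py 12
```

```text
24.65 [494.84 195.51  75.91] [-3.3  0.7  8. ] [0.21 0.72 0.02]
24.85 [494.81 195.52  75.42] [-4.9  1.2  7.5] [0.23 0.75 0.02]
25.05 [494.75 195.54  74.89] [-4.5  0.4  7.7] [ 0.23  0.78 -0.01]
25.25 [494.69 195.52  74.39] [-3.7  1.4  7.8] [0.3  0.77 0.  ]
25.45 [494.64 195.56  73.88] [-4.8  2.   8.6] [0.34 0.85 0.01]
25.65 [494.63 195.56  73.37] [-4.4  1.8  6.9] [ 0.34  0.8  -0.03]
25.85 [494.54 195.57  72.86] [-4.8  2.   8.1] [ 0.42  0.88 -0.01]
26.05 [494.58 195.58  72.63] [-6.3  2.1 11.3] [ 0.34  1.07 -0.03]
```

```bash
python3 -m inch '[[[0,0,0.4,0,0,0,0],[0,0,0.4,0,0,0,0]]]' >/dev/null; python3 ok.py 18 && python3 -m inch '[[[0,0,0.4,0,0,0,0],[0,0,0.4,0,0,0,0]]]' >/dev/null && python3 ok.py 18 && python3 -m inch '[[[0,0,0.4,0,0,0,0],[0,0,0.4,0,0,0,0]]]' >/dev/null && python3 ok.py 18&& python3 -m inch '[[[0,0,0.3,0,0,0,0],[0,0,0.3,0,0,0,0]]]' >/dev/null && python3 ok.py 18
```

```text
26.25 [494.55 195.58  72.58] [-6.8  1.5 15. ] [0.28 1.29 0.04]
26.45 [494.58 195.61  72.55] [-8.4  0.6 20. ] [0.17 1.43 0.  ]
```

Stopped dead at 72.55 and 20 N. I'll hold there for about 1.2 s, then withdraw and look.

```bash
python3 -m inch '[[[0,0,0,0,0,0,0],[0,0,0,0,0,0,0],[0,0,0,0,0,0,0],[0,0,0,0,0,0,0],[0,0,0,0,0,0,0],[0,0,0,0,0,0,0]]]'>/dev/null;python3 ok.py 25; python3 -m inch '[[[0,0,0,0,0,0,0],[0,0,0,0,0,0,0],[0,0,0,0,0,0,0],[0,0,0,0,0,0,0],[0,0,0,0,0,0,0],[0,0,0,0,0,0,0]]]'>/dev/null;python3 ok.py 25
python3 -m inch '[[[0,0,-3,0,0,0,0],[0,0,-10,0,0,0,0],[0,0,-40,0,0,0,0],[0,0,-70,0,0,0,0],[0,0,-90,0,0,0,0],[0,0,-90,0,0,0,0],[0,0,-90,0,0,0,0]]]'
python3 - <<'E'
from h import *
d2=grab("scene");g=np.array(d2["frame"])
e=proj(d2,[[550,178,70]])[0].astype(int)
b=cv2.resize(g[e[1]-50:e[1]+50,e[0]-65:e[0]+65],None,fx=5,fy=5,interpolation=cv2.INTER_CUBIC)
cv2.imwrite("pics/c7.png",b[...,::-1])
E
```

```text
27.05 [494.6  195.61  72.55] [-7.9  0.9 19.2] [0.13 1.44 0.04]
27.65 [494.59 195.61  72.56] [-8.3  1.3 19.6] [0.15 1.46 0.06]
t: 28.35
ee_pos: [495.7, 195.3, 161.3]
orientation: [-2.488, -1.917, -0.0]
ft_force: [-0.1, 0.4, -0.4]
width: 0.5
grasp_force: 0.0
```

View pics/c7.png

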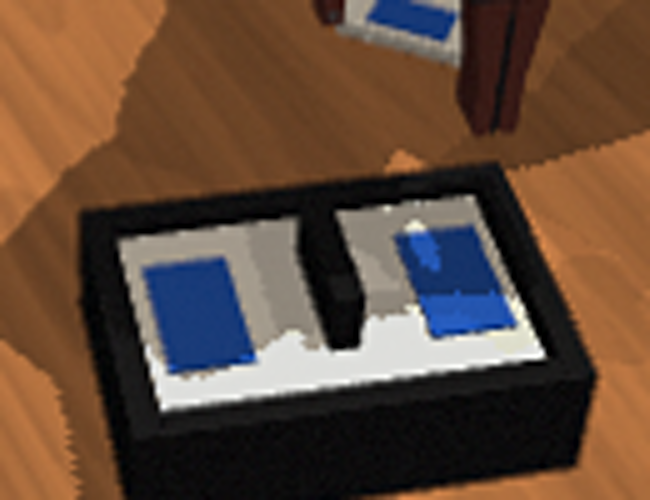

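The lid lies flat below the rim at both ends, crop (120-545, 200-410), and the fingers are clear at (500,100).

```bash
python3 -c "
from workcell import ctrl
print(ctrl.close_job())"
```

```text
the job is handed in; nothing more can be done
None
```

The lid is in the box with both ends pressed down to their hard stops and held there at about 20 N for over a second each; the gripper is clear and the job is handed in, but no verdict came back.

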